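# Trip-test the bench's residual-current breaker and switch it back on

## Robot

A 6-joint arm with a two-finger parallel gripper is mounted at the origin on a cart in front of the work surface, level with it; the furniture and walls round the work are solid. World frame = base frame: x ahead of the robot, y to its left, z up, the work surface at z = 0. Lengths are in m, angles in rad, forces in N, time in s.
With the tool pointing down it reaches from about 0.25 to 0.725 m from the base axis. Payload 9.7 kg.
Tool frame: the origin (TCP) lies at the very end of the fingers, on their centre line; the grasp point (between the pads) lies 19 mm behind it (arm.grasp_offset is the distance from the TCP to the grasp point, in m); z points along the fingers, y is the direction in which the jaws open and shut (so a half turn about z gives the same grasp; the last joint's range is limited). The gripper opens to 85 mm and grips with 20 to 120 N. Pads are 22 mm wide; open, the fingers measure 114 mm over their backs; the gripper's body (76 mm by 85 mm) begins 54 mm behind the grasp point. The pads swing forward as they close: fully open they stand 13 mm farther back than shut.
Start: joints at [-1.348, 0.087, 0.176, 1.66, 0, 1.571], TCP at [0.122, -0.536, 0.231] pointing down, gripper open.
Joint ranges: [-3.13, 3.13], [-0.85, 1.81], [-1.15, 1.24], [-2.2, 2.28], [-1.44, 1.52], [-3.14, 3.14]. Speed limits (rad/s): [2.22, 2.22, 2.57, 3.14, 3.14, 3.14].

## Interface

Orientations are given as a 3x3 rotation matrix whose columns are the frame's x, y, z axes.
In Python, from bench import arm gives the robot as it stands. The module is installed in compiled form; this text tells all that it offers.
- The arm moves only by the tool apply_moves, never from a script. Its argument "moves" is a list of rows, each a list of 4 numbers: the shift along the tool's x, y, z in cm, then the turn about the tool's z in rad. In form: [[x, y, z, twist], ...]. A call has 1 to 5 rows; each row is the pose to reach, as a shift and turn from the pose measured when the call began, along the tool's axes at that moment; what a row does not reach only later rows make up. A row lasts 1/10 s, in which the tool goes at most 50 mm and 8.59 degrees, less where a joint would pass 70% of its speed; a pose out of reach is approached as far as the arm can. A call with a gripper value outside its range is refused whole. "claw" is the opening, from 0 (shut) to 1 (fully open), set as the call begins (left out, the last holds). The fingers move at their own pace and stop on an object; the grip force is fixed at half the most. Time passes only in rows, so rows that repeat a pose let the fingers close. It gives the time, the measured TCP pose, the force and the opening at its end, in the units of the state.
- arm.state(): the state, without advancing time (a new reading comes with each control period).
- arm.snapshot(name): name is "scene" or "top" or "wrist"; returns a dict with "frame" (384x512x3 uint8, blue, green, red), "fx", "fy", "cx", "cy" (pixels), "k1" (the pictures are not rectified: a ray, as slopes to the right and down, at radius r is drawn at 1 + k1 r^2 times it, then the intrinsics apply), "eye" and "attitude" of the camera in the world. Camera axes: x right, y up, looking along -z (the intrinsics and any distortion apply to the point x, -y, -z); pixel columns grow to the right and rows downward; lengths in m; the calibration is good to about 2 mm. A picture is of the moment at which its call begins. There is no depth.
- arm.finish_job(): hands the job in, once; it reports no verdict.
The state is a dict: "t": time; "joint_positions": joint angles; "dq": joint speeds; "effort": joint torques, N m; "position": TCP position; "tool_rot": TCP orientation; "contact_force": force on the tool from outside, world axes, zero at the start; "torque": the same for the moment, N m; "grip_width": opening from 0.0 (shut) to 1.0 (fully open).
Only numpy, scipy, OpenCV 4.12 (cv2) and the standard library are available. Lean on these libraries where they do the work, as an engineer would, in place of code of your own. Each camera call takes 0.05 s, during which the arm holds its last target.

## Task

Do the morning trip test of the bench supply before the boards are powered: press the yellow test button on the breaker so that the big pale lever drops, then lift that lever all the way back up until it latches and stays on by itself. Leave the three small breakers beside it switched on, and leave the meter on the bench where it is.

Things in the scene. Friction and masses are not known exactly. Their poses are not given: they have to be found in the camera images.
- console: light grey sheet-steel bench supply, fixed, 158 deep (x) x 262 wide (y) x 132 high; origin: centre of its underside, x to its back. Above a front lip 46 high its face slopes up and back at 30 degrees: up the slope = (0.866, 0, 0.5), outward normal = (-0.5, 0, 0.866). On it a dark breaker, front plate 34 off the face, and left of that three white miniature breakers with small black toggles
- lever_hinge (a point): centre of the main lever's hinge, which runs along the console's y, 11 below the breaker's front plate; fixed to the console, its axes are the console's
- lever_tip (a point): middle of the free end of the big pale grey lever with dark ribs: a paddle 40 wide (along the hinge), 11 to 15 thick, its end 58 from the hinge. Up (on) it leans 28 degrees up the slope from the face's outward normal; dropped (off) 23 degrees down the slope from it
- main_lever (a joint): angle of the lever, rad: about 0.03 up and latched (on), 0.90 fully dropped (off), -0.10 at the upper stop. A spring of about 4 N at its end pulls it down; lifted to below -0.03 it latches and then rests at about 0.03, let go before that it drops again. It cannot be pulled down while latched
- test_button_top (a point): centre of the top of the round yellow test button, 21 diameter, 11 proud of the breaker's front plate, 64 to the right of the lever's middle; its axes: z is the face's outward normal, x points up the slope
- test_button (a joint): how far the button is pressed along the inward normal, m: 0 out, 0.007 fully in; it is sprung (about 2 to 4 N) and trips the lever at 3 to 5 mm; it dips briefly as the lever is latched
- mini_1 (a joint): toggle of the miniature breaker next to the main breaker, rad: 0 up (on), 1.1 down (off)
- mini_2 (a joint): toggle of the middle miniature breaker, as mini_1
- mini_3 (a joint): toggle of the leftmost miniature breaker, as mini_1
- multimeter: orange hand meter lying on the bench to the right of the console, 145 x 70 x 45, loose; origin at the centre of its underside

How it is judged:
By the outcome, as a careful person would: the job done as asked, in the order asked, and still so for the second after the job is handed in, with the robot touching nothing.
It also fails if it takes over 32 s, if anything falls off the work surface, if the arm or the gripper's body presses on something with over 40 N, if the wrist force passes 120 N, or if a joint passes its speed limit or range.

## Working session

There is one attempt and no reset: what is moved stays moved. The work goes in short steps, Python scripts to look and compute and a tool call to move; the robot and the scene stay as the last step left them, time stands still between calls to the robot, and variables do not carry over. Pictures are saved under pics/ and viewed, and the job is handed in when it is done.

Besides the shell and the picture viewer there is one more tool, called after "Emit:" as name(argument=value, ...) on one line, values as JSON. apply_moves: Moves the arm, as the interface text tells. Its arguments: {"type":"object","properties":{"moves":{"type":"array"},"claw":{"type":"number"}},"required":["moves"]}

```bash
mkdir -p pics
python3 - <<'E'
from bench import arm
import cv2
for n in ["scene","top","wrist"]:
    s=arm.snapshot(n); cv2.imwrite(f"pics/{n}0.png",s["frame"])
    print(n,s["fx"],s["fy"],s["cx"],s["cy"],s["k1"],s["eye"],s["attitude"])
st=arm.state(); print(st)
E
```

```text
scene 479.0086732981213 479.0086732981213 259.0077400940155 183.7500476424247 0.04353777058119598 [-0.54575466 -0.77099412  1.12397551] [[ 0.54824547  0.53011291 -0.64684403]
 [-0.8363085   0.34393032 -0.42696606]
 [-0.00387094  0.77504338  0.63189618]]
top 359.82548439338274 359.82548439338274 254.39951933178472 194.18275820261218 0.02633480048135349 [ 0.38190899 -0.09928115  1.16948891] [[-0.0172321   0.99317224 -0.11537743]
 [-0.99935695 -0.02073756 -0.02925137]
 [-0.03144429  0.11479917  0.99289093]]
wrist 309.82678922321224 309.82678922321224 252.80988143814892 191.4628399214469 -0.06093693897137333 [ 0.1943427  -0.51908666  0.37426811] [[ 0.22081919  0.93242484  0.28604686]
 [-0.97531335  0.2116068   0.06313815]
 [-0.00165788 -0.29292744  0.95613324]]
{'t': 0.15, 'joint_positions': array([-1.34797586e+00,  8.73623714e-02,  1.75300370e-01,  1.65979331e+00,
        7.61999844e-06,  1.57080847e+00]), 'dq': array([ 5.04316664e-04,  3.47202947e-04,  4.89581918e-04,  1.93620197e-04,
       -4.51027106e-05,  1.47686299e-03]), 'effort': array([-3.10696960e-04, -5.20763934e+01,  4.65041864e+01,  1.39777228e-02,
        4.40443262e-05, -1.98304843e-05]), 'position': array([ 0.12150302, -0.53623129,  0.23072208]), 'tool_rot': array([[ 9.75280744e-01,  2.20969273e-01, -2.26583405e-04],
       [ 2.20969389e-01, -9.75280195e-01,  1.03448521e-03],
       [ 7.60713769e-06, -1.05898150e-03, -9.99999439e-01]]), 'contact_force': array([-0.67733708,  0.37213354,  0.34975984]), 'torque': array([ 0.01986765, -0.01390371, -0.00727024]), 'grip_width': 0.9962179559606372}
```

View pics/scene0.png

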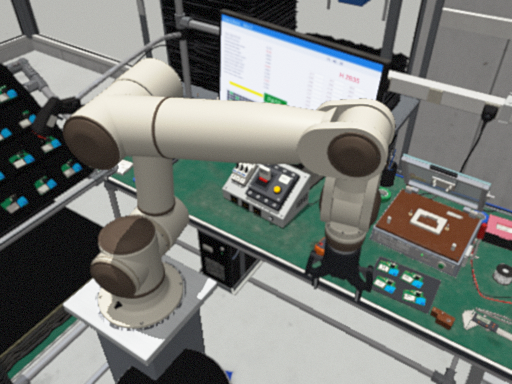

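View pics/top0.png

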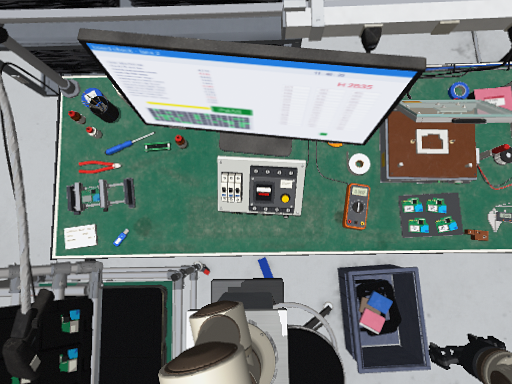

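View pics/wrist0.png

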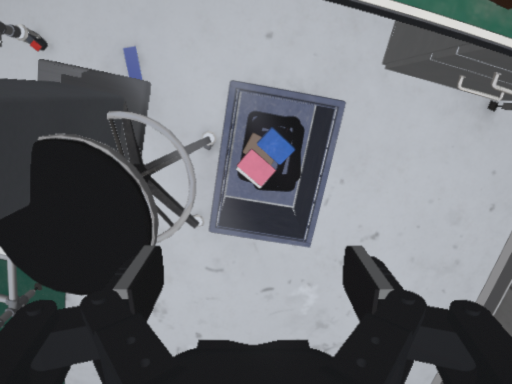

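Run:
```python
import cv2
a=cv2.imread("pics/top0.png")[140:230,200:320]; cv2.imwrite("pics/topz.png",cv2.resize(a,None,fx=6,fy=6,interpolation=cv2.INTER_CUBIC))
a=cv2.imread("pics/scene0.png")[140:240,210:330]; cv2.imwrite("pics/scenez.png",cv2.resize(a,None,fx=6,fy=6,interpolation=cv2.INTER_CUBIC))
```

```text
(no output)
```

View pics/topz.png

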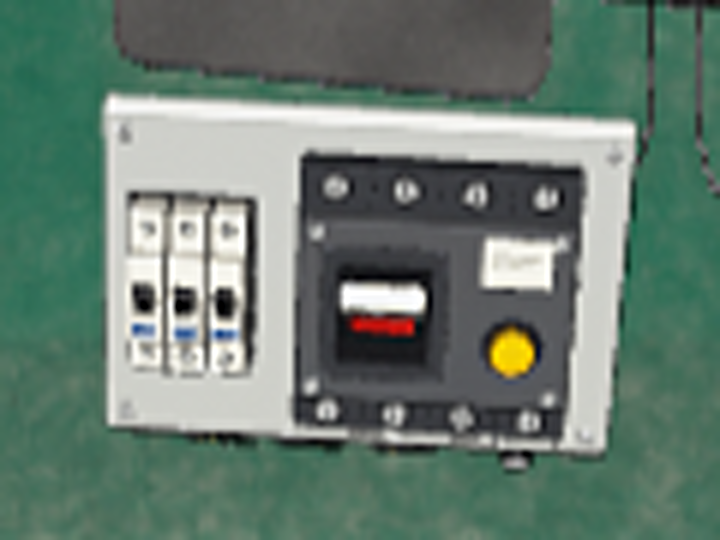

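View pics/scenez.png

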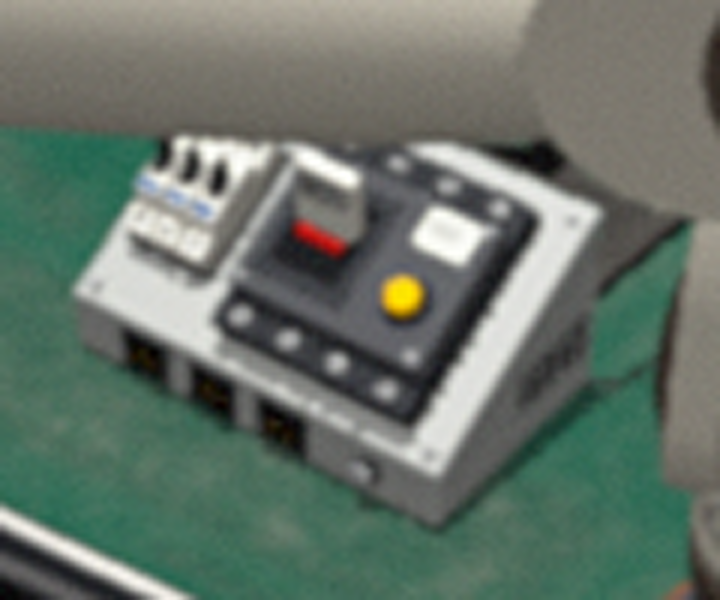

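```bash
cat > h.py <<'E'
import numpy as np, cv2
from bench import arm
def ray(s,u,v):
    K=np.array([[s["fx"],0,s["cx"]],[0,s["fy"],s["cy"]],[0,0,1]])
    p=cv2.undistortPoints(np.array([[[u,v]]],float),K,np.array([s["k1"],0,0,0.]))[0,0]
    d=np.array(s["attitude"])@np.array([p[0],-p[1],-1]); return np.array(s["eye"]),d/np.linalg.norm(d)
def plane(s,u,v,z):
    e,d=ray(s,u,v); return e+d*(z-e[2])/d[2]
def tri(rs):
    A=0;b=0
    for e,d in rs:
        P=np.eye(3)-np.outer(d,d);A=A+P;b=b+P@e
    x=np.linalg.solve(A,b); return x,[np.linalg.norm((np.eye(3)-np.outer(d,d))@(x-e)) for e,d in rs]
def yellow(s,roi):
    x0,x1,y0,y1=roi; h=cv2.cvtColor(s["frame"],cv2.COLOR_BGR2HSV)
    m=cv2.inRange(h,(20,150,120),(32,255,255)); k=np.zeros_like(m);k[y0:y1,x0:x1]=m[y0:y1,x0:x1]
    M=cv2.moments(k,True); return M["m10"]/M["m00"],M["m01"]/M["m00"],M["m00"]
E
python3 - <<'E'
from h import *
T=arm.snapshot("top");S=arm.snapshot("scene")
a=yellow(T,(275,300,185,215));b=yellow(S,(265,290,180,200));print(a,b)
print("button",tri([ray(T,*a[:2]),ray(S,*b[:2])]))
f=lambda u,v,ox,oy:((u+.5)/6-.5+ox,(v+.5)/6-.5+oy)
tz=lambda u,v:f(u,v,200,140); sz=lambda u,v:f(u,v,210,140)
L=plane(T,*tz(107,97),.132);R=plane(T,*tz(636,125),.132);l=plane(T,*tz(107,428),.046);r=plane(T,*tz(605,452),.046)
for n,p in zip("LRlr",(L,R,l,r)):print(n,p)
print("widths",np.linalg.norm(L-R),np.linalg.norm(l-r), np.linalg.norm((L-l)[:2]))
for p,q in((L,R),(l,r)): d=p-q;print("yaw",np.degrees(np.arctan2(-d[0],d[1])))
print("scene corner R", tri([ray(T,*tz(636,125)),ray(S,*sz(603,212))]), "r",tri([ray(T,*tz(605,452)),ray(S,*sz(442,475))]))
print("lever tip", plane(T,*tz(383,297),.17))
E
```

```text
(284.9767441860465, 198.41860465116278, 43.0) (276.72972972972974, 188.8918918918919, 37.0)
button (array([ 0.48918861, -0.15733629,  0.12214301]), [np.float64(0.00019595616786726006), np.float64(0.0001959561678672515)])
L [0.61879375 0.03838344 0.132     ]
R [ 0.59859478 -0.21993938  0.132     ]
l [0.46204991 0.05077555 0.046     ]
r [ 0.44457639 -0.20820555  0.046     ]
widths 0.2591113172946378 0.25956990810366437 0.1572329406476825
yaw -4.471017502024947
yaw -3.8599106714229463
scene corner R (array([ 0.59822554, -0.21992638,  0.13493514]), [np.float64(0.0003996642658969945), np.float64(0.00039966426589683)]) r (array([ 0.44521541, -0.20903663,  0.04959248]), [np.float64(0.0014387085227560302), np.float64(0.001438708522755979)])
lever tip [ 0.51189667 -0.09533744  0.17      ]
```

```bash
cat >> h.py <<'E'
B=np.array([.4892,-.1573,.1221]); yaw=np.radians(-4.3)
Rc=np.array([[np.cos(yaw),-np.sin(yaw),0],[np.sin(yaw),np.cos(yaw),0],[0,0,1]])
def W(x,y,z): return B+Rc@np.array([x,y,z])/1000
def to(*loc):
    s=arm.state(); R=s["tool_rot"]; d=R.T@(W(*loc)-s["position"])*100
    tx=R[:,0]; tw=np.arctan2(tx[1],tx[0])-yaw
    print("move cm",d.round(2),"twist",round(tw,3),"| cur loc",(Rc.T@(s["position"]-B)*1000).round(1),"F",(Rc.T@s["contact_force"]).round(1),"t",s["t"],"grip",round(s["grip_width"],2))
E
python3 -c "
from h import *
to(-24,-4,90)"
```

```text
move cm [ 41.82 -29.16   1.9 ] twist 0.298 | cur loc [-338.2 -405.5  108.8] F [-0.3  0.4 -0.4] t 0.25 grip 1.0
```

Emit:
apply_moves(moves=[[5,-4,0,0.1],[10,-8,0.5,0.2],[15,-11,1,0.298],[19,-14,1,0.298],[22,-16,1,0.298]], claw=0)

```text
t: 0.75
position: [0.2862, -0.3466, 0.2213]
tool_rot: [[0.997, -0.076, -0.0], [-0.076, -0.997, 0.001], [-0.0, -0.001, -1.0]]
contact_force: [0.3, -0.6, -0.1]
grip_width: 0.142
```

```bash
python3 -c "
from h import *
to(-24,-4,80)"
```

```text
move cm [ 16.41 -20.01   1.93] twist -0.001 | cur loc [-188.3 -203.9   99.2] F [ 0.3 -0.6 -0.1] t 0.75 grip 0.14
```

Emit:
apply_moves(moves=[[4,-5,0,0],[8,-10,0.5,0],[12,-15,1,0],[16.4,-20,1.9,0],[16.4,-20,1.9,0]])

```text
t: 1.25
position: [0.4581, -0.1657, 0.2037]
tool_rot: [[0.997, -0.076, 0.001], [-0.076, -0.997, 0.0], [0.001, -0.0, -1.0]]
contact_force: [0.7, -1.7, -0.2]
grip_width: -0.001
```

```bash
python3 -c "
from h import *
to(-24,-4,22)
for n in ['wrist','scene','top']:
  s=arm.snapshot(n);cv2.imwrite(f'pics/{n}1.png',s['frame'] if n=='wrist' else cv2.resize(s['frame'][130:240,200:330],None,fx=5,fy=5,interpolation=cv2.INTER_CUBIC))"
```

```text
move cm [ 0.63 -0.67  5.96] twist -0.001 | cur loc [-30.4 -10.7  81.6] F [ 0.8 -1.6 -0.2] t 1.25 grip -0.0
```

View pics/wrist1.png

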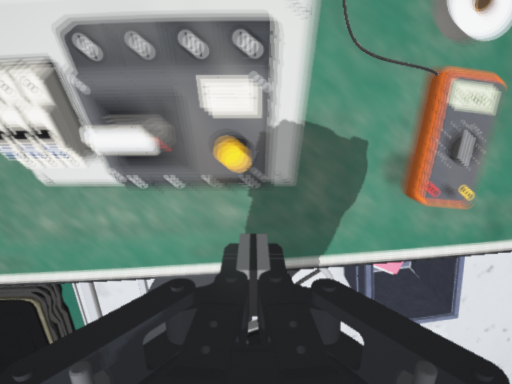

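View pics/scene1.png

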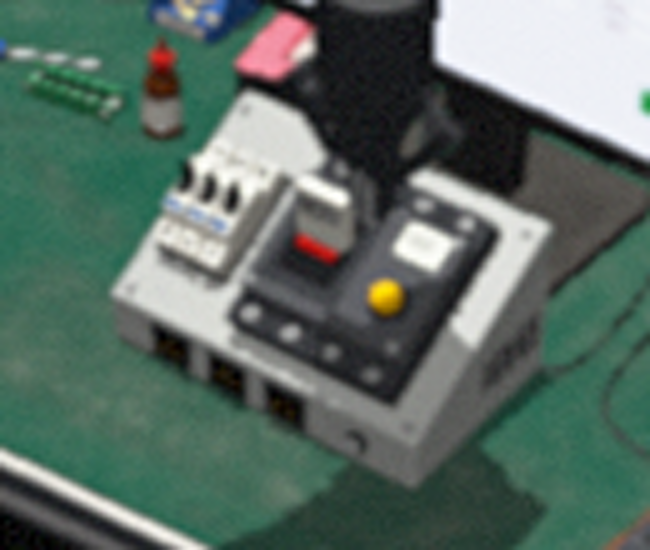

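Emit:
apply_moves(moves=[[0.6,-0.7,1.5,0],[0.6,-0.7,3,0],[0.6,-0.7,4.5,0],[0.6,-0.7,4.5,0],[0.6,-0.7,4.5,0]])

```text
t: 1.9
position: [0.464, -0.1591, 0.1575]
tool_rot: [[0.997, -0.072, -0.002], [-0.072, -0.997, 0.001], [-0.002, -0.001, -1.0]]
contact_force: [-0.1, 0.2, 0.6]
grip_width: 0.0
```

```bash
python3 -c "
from h import *
to(-24,-4,22)
w=arm.snapshot('wrist');s=arm.snapshot('scene');t=arm.snapshot('top')
for n,q in zip('wst',(w,s,t)): cv2.imwrite(f'pics/{n}2.png',q['frame'])
y=yellow(w,(200,330,60,250));print(y)
z=yellow(s,(265,290,180,200));print(z)
print(tri([ray(w,*y[:2]),ray(s,*z[:2])]))
print('ray at z', plane(w,*y[:2],.122))
"
```

```text
move cm [0.1  0.03 1.34] twist 0.003 | cur loc [-25.   -3.7  35.4] F [-0.1  0.2  0.6] t 1.9 grip 0.0
(246.55032119914347, 181.27730192719486, 934.0)
(276.5, 188.66666666666666, 30.0)
(array([ 0.49013391, -0.15605659,  0.12173374]), [np.float64(0.0003508784110878392), np.float64(0.00035087841108771785)])
ray at z [ 0.49035915 -0.15638804  0.122     ]
```

View pics/w2.png

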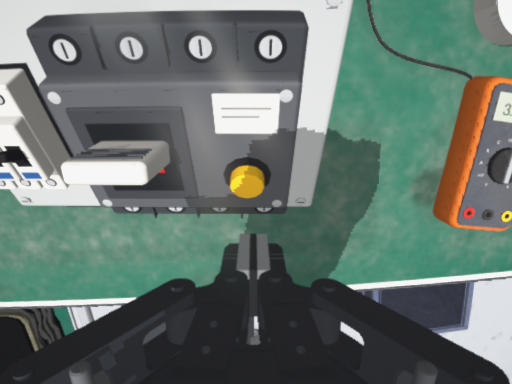

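View pics/s2.png

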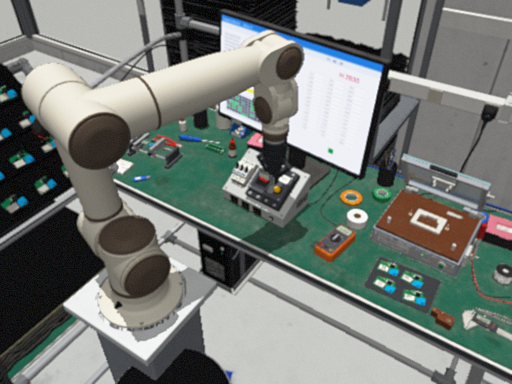

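Emit:
apply_moves(moves=[[0.3,0,1.2,0],[0.6,0,2.4,0],[0.6,0,2.4,0],[0.8,0,2.8,0],[0.8,0,2.8,0]])

```text
t: 2.55
position: [0.4727, -0.1595, 0.13]
tool_rot: [[0.997, -0.072, -0.001], [-0.072, -0.997, 0.001], [-0.001, -0.001, -1.0]]
contact_force: [0.3, -0.4, 0.1]
grip_width: -0.001
```

```bash
python3 -c "
from h import *
to(-13,-4,0)
w=arm.snapshot('wrist');cv2.imwrite(f'pics/w3.png',w['frame'])
"
```

```text
move cm [0.32 0.06 0.79] twist 0.003 | cur loc [-16.2  -3.5   7.9] F [ 0.3 -0.4  0.1] t 2.55 grip -0.0
```

View pics/w3.png

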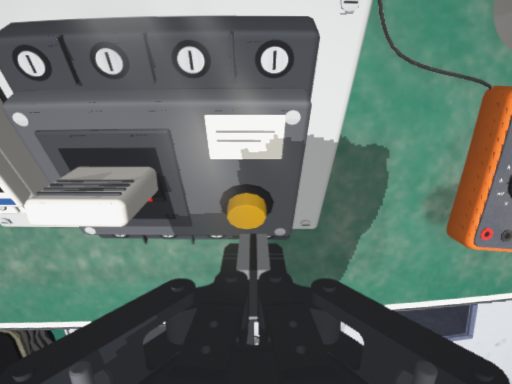

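Emit:
apply_moves(moves=[[0.2,0,0.4,0],[0.35,0,0.7,0],[0.45,0,0.9,0],[0.5,0,1.0,0],[0.5,0,1.0,0]])

```text
t: 3.1
position: [0.4777, -0.1599, 0.1203]
tool_rot: [[0.997, -0.072, -0.001], [-0.072, -0.997, 0.001], [-0.001, -0.001, -1.0]]
contact_force: [-1.4, -0.9, 0.6]
grip_width: 0.003
```

```bash
python3 -c "
from h import *
to(-10,-4,-5)
w=arm.snapshot('wrist');cv2.imwrite(f'pics/w4.png',w['frame'])
"
```

```text
move cm [0.13 0.05 0.32] twist 0.003 | cur loc [-11.3  -3.5  -1.8] F [-1.3 -1.   0.6] t 3.1 grip 0.0
```

View pics/w4.png

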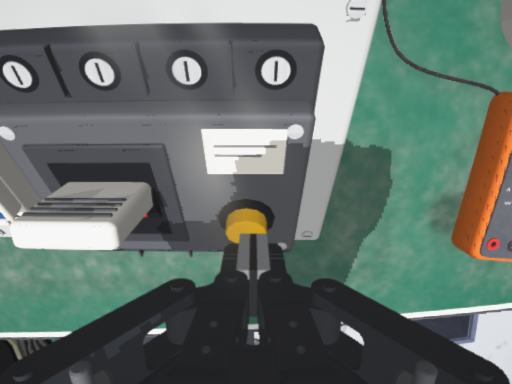

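Emit:
apply_moves(moves=[[0.1,0,0.2,0],[0.2,0,0.35,0],[0.25,0,0.45,0],[0.25,0,0.45,0]])

```text
t: 3.55
position: [0.4803, -0.1601, 0.1159]
tool_rot: [[0.997, -0.072, -0.0], [-0.072, -0.997, 0.001], [-0.0, -0.001, -1.0]]
contact_force: [-1.6, 0.4, 2.5]
grip_width: -0.003
```

```bash
python3 -c "
from h import *
to(-10,-4,-5)
w=arm.snapshot('wrist');cv2.imwrite(f'pics/w5.png',w['frame'])
"
```

```text
move cm [-0.13  0.05 -0.12] twist 0.003 | cur loc [-8.7 -3.5 -6.2] F [-1.6  0.2  2.5] t 3.55 grip -0.0
```

View pics/w5.png

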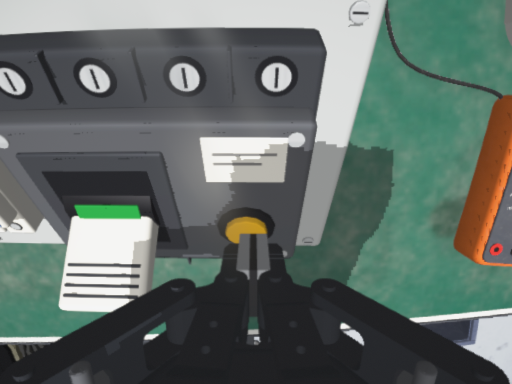

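Emit:
apply_moves(moves=[[-0.8,0,-1.5,0],[-1.5,0,-4,0],[-3,-0.5,-8,0],[-5.5,-3.5,-8,0],[-5.8,-6.7,-8,0]])

```text
t: 4.1
position: [0.4257, -0.0891, 0.1986]
tool_rot: [[0.997, -0.074, 0.002], [-0.074, -0.997, 0.0], [0.002, -0.0, -1.0]]
contact_force: [0.6, -0.4, -0.4]
grip_width: -0.004
```

Emit:
apply_moves(moves=[[0,0,0,0],[0,0,0,0]])

```text
t: 4.3
position: [0.4256, -0.0888, 0.1999]
tool_rot: [[0.997, -0.072, 0.004], [-0.072, -0.997, -0.0], [0.004, 0.0, -1.0]]
contact_force: [0.1, -0.3, 0.8]
grip_width: -0.001
```

```bash
python3 -c "
from h import *
to(-68,64,7)
w=arm.snapshot('wrist');cv2.imwrite(f'pics/w6.png',w['frame'])
"
```

```text
move cm [ 0.03 -0.05  7.08] twist 0.002 | cur loc [-68.6  63.6  77.8] F [ 0.2 -0.3  0.8] t 4.3 grip -0.0
```

View pics/w6.png

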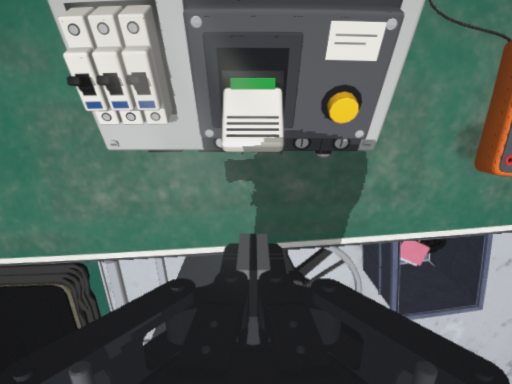

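```bash
python3 -c "
from h import *
w=arm.snapshot('wrist')
for v in (137,151): print((Rc.T@(plane(w,253,v,.143)-B)*1000).round(1))
"
```

```text
[-18.4  63.9  20.9]
[-27.4  63.9  20.9]
```

Emit:
apply_moves(moves=[[-0.5,0,2,0],[-0.5,0,4,0],[-0.3,0,6,0],[0,0,7,0],[0,0,7,0]])

```text
t: 4.9
position: [0.4255, -0.09, 0.1277]
tool_rot: [[0.997, -0.075, 0.0], [-0.075, -0.997, 0.0], [0.0, -0.0, -1.0]]
contact_force: [-0.8, -0.5, 0.1]
grip_width: 0.0
```

```bash
python3 -c "
from h import *
to(-30,64,8)
w=arm.snapshot('wrist');cv2.imwrite(f'pics/w7.png',w['frame'])
"
```

```text
move cm [ 3.85 -0.17 -0.24] twist 0.0 | cur loc [-68.5  62.3   5.6] F [-0.8 -0.6  0.1] t 4.9 grip 0.0
```

View pics/w7.png

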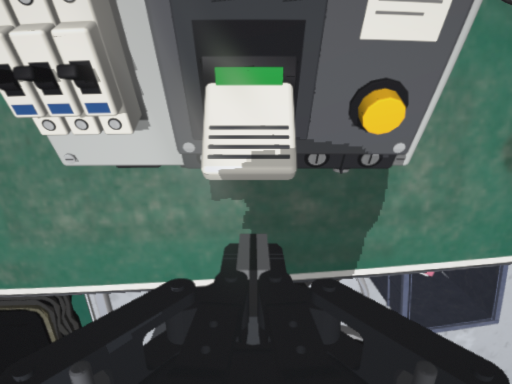

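Emit:
apply_moves(moves=[[1.5,0,-0.1,0],[2.5,-0.1,-0.2,0],[3.2,-0.1,-0.2,0],[4,-0.1,-0.3,0],[4,-0.1,-0.3,0]])

```text
t: 5.45
position: [0.4571, -0.0914, 0.1329]
tool_rot: [[0.997, -0.075, -0.017], [-0.075, -0.997, 0.001], [-0.017, 0.001, -1.0]]
contact_force: [-55.7, 3.4, 36.0]
grip_width: -0.001
```

```bash
python3 -c "
from h import *
to(-10,64,15)
w=arm.snapshot('wrist');cv2.imwrite(f'pics/w8.png',w['frame'])
"
```

```text
move cm [ 2.69 -0.07 -0.46] twist -0.0 | cur loc [-36.9  63.3  10.8] F [-55.8  -0.8  36. ] t 5.45 grip -0.0
```

View pics/w8.png

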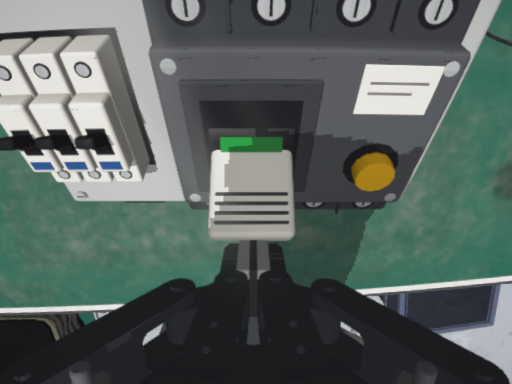

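Emit:
apply_moves(moves=[[-1.5,0,0,0],[-3,0,-1,0],[-3,0,-4,0],[-2,0,-6,0],[0,0,-6,0]], claw=0.68)

```text
t: 6.0
position: [0.4592, -0.0917, 0.1971]
tool_rot: [[0.997, -0.076, -0.011], [-0.076, -0.997, -0.0], [-0.011, 0.001, -1.0]]
contact_force: [0.0, -0.7, 0.4]
grip_width: 0.683
```

```bash
python3 -c "
from h import *
to(-20,64,45)"
```

```text
move cm [ 1.51 -0.09  2.99] twist -0.001 | cur loc [-34.8  63.2  75. ] F [ 0.1 -0.7  0.4] t 6.0 grip 0.68
```

Emit:
apply_moves(moves=[[0.8,-0.1,0,0],[1.5,-0.1,1,0],[1.5,-0.1,2,0],[1.5,-0.1,2,0],[1.5,-0.1,2,0]])

```text
t: 6.5
position: [0.4732, -0.0917, 0.1762]
tool_rot: [[0.997, -0.076, -0.012], [-0.076, -0.997, -0.0], [-0.012, 0.001, -1.0]]
contact_force: [0.4, -0.1, -0.2]
grip_width: 0.68
```

```bash
python3 -c "
from h import *
to(-20,64,-4)
w=arm.snapshot('wrist');cv2.imwrite(f'pics/w9.png',w['frame'])
print(w['eye'],w['attitude'])
for v in (350,): pass
"
```

```text
move cm [0.16 0.01 5.81] twist -0.001 | cur loc [-20.9  64.2  54.1] F [ 0.4 -0.1 -0.2] t 6.5 grip 0.68
[ 0.5493823  -0.0966342   0.31891813] [[-7.57179198e-02  9.49674187e-01  3.03950220e-01]
 [-9.97129217e-01 -7.22208164e-02 -2.27481497e-02]
 [ 3.48202471e-04 -3.04800087e-01  9.52416288e-01]]
```

View pics/w9.png

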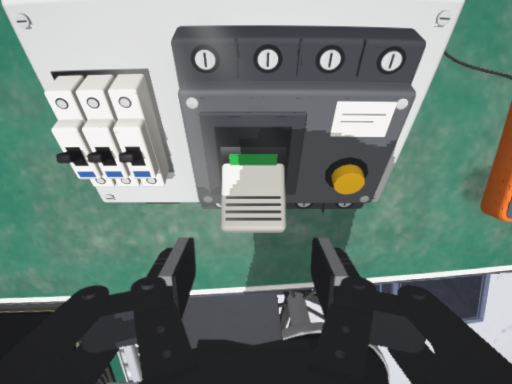

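Emit:
apply_moves(moves=[[0.1,0,2,0],[0.1,0,4,0],[0.2,0,5.2,0],[0.2,0,5.7,0],[0.2,0,5.7,0]])

```text
t: 7.05
position: [0.4746, -0.0919, 0.1196]
tool_rot: [[0.997, -0.076, -0.012], [-0.076, -0.997, -0.0], [-0.012, 0.001, -1.0]]
contact_force: [0.1, 0.5, 0.0]
grip_width: 0.68
```

```bash
python3 -c "
from h import *
to(-20,64,-4)
w=arm.snapshot('wrist');cv2.imwrite(f'pics/w10.png',w['frame'])
"
```

```text
move cm [-0.05  0.01  0.15] twist -0.001 | cur loc [-19.5  64.1  -2.5] F [0.1 0.5 0. ] t 7.05 grip 0.68
```

View pics/w10.png

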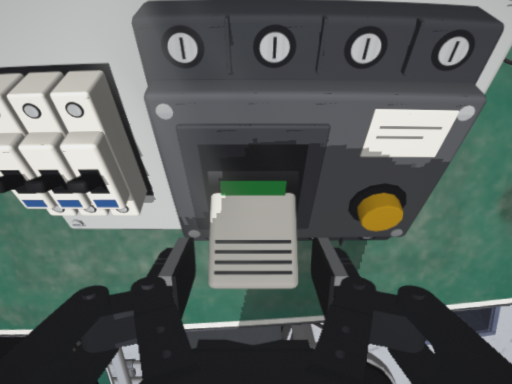

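Straddled; the lever is centred between pads (210–298 px within 190–315). Close.

Emit:
apply_moves(moves=[[0,0,0,0],[0,0,0,0],[0,0,0,0],[0,0,0,0]], claw=0)

```text
t: 7.5
position: [0.4753, -0.092, 0.1215]
tool_rot: [[0.997, -0.076, -0.009], [-0.076, -0.997, -0.001], [-0.009, 0.001, -1.0]]
contact_force: [-2.4, 1.6, 7.5]
grip_width: 0.448
```

```bash
python3 -c "
from h import *
to(-20,64,-4)
w=arm.snapshot('wrist');cv2.imwrite(f'pics/w11.png',w['frame'])
# arc plan: hinge loc (20,-14), lever angle from vertical toward -x
r=50
for a in (53,42,32,22,12,4,-2,-5): print(a,(20-r*np.sin(np.radians(a))).round(1),(-14-19+r*np.cos(np.radians(a))).round(1), 'rel to a=53 x,z', (r*(np.sin(np.radians(53))-np.sin(np.radians(a)))).round(1),(r*(np.cos(np.radians(a))-np.cos(np.radians(53)))).round(1))
"
```

```text
move cm [-0.12  0.01  0.35] twist -0.001 | cur loc [-18.8  64.1  -0.6] F [-2.5  1.4  7.5] t 7.5 grip 0.45
53 -19.9 -2.9 rel to a=53 x,z 0.0 0.0
42 -13.5 4.2 rel to a=53 x,z 6.5 7.1
32 -6.5 9.4 rel to a=53 x,z 13.4 12.3
22 1.3 13.4 rel to a=53 x,z 21.2 16.3
12 9.6 15.9 rel to a=53 x,z 29.5 18.8
4 16.5 16.9 rel to a=53 x,z 36.4 19.8
-2 21.7 17.0 rel to a=53 x,z 41.7 19.9
-5 24.4 16.8 rel to a=53 x,z 44.3 19.7
```

View pics/w11.png

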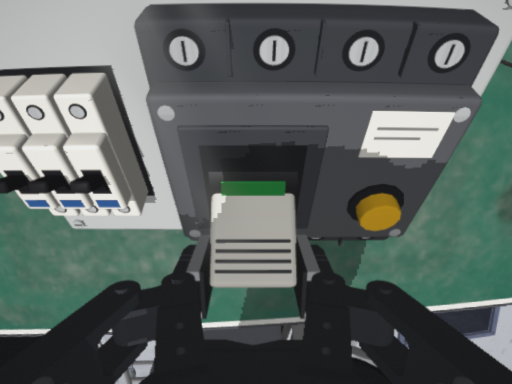

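Emit:
apply_moves(moves=[[0.3,0,-0.35,0],[0.65,0,-0.7,0],[1.0,0,-1.0,0],[1.35,0,-1.25,0],[1.35,0,-1.25,0]])

```text
t: 8.05
position: [0.4873, -0.0928, 0.1326]
tool_rot: [[0.997, -0.076, -0.015], [-0.076, -0.997, -0.0], [-0.015, 0.001, -1.0]]
contact_force: [-8.1, 1.1, -6.5]
grip_width: 0.449
```

```bash
python3 -c "
from h import *
to(9.6,64,16)
w=arm.snapshot('wrist');cv2.imwrite(f'pics/w12.png',w['frame'])
"
```

```text
move cm [ 1.63  0.01 -0.57] twist -0.001 | cur loc [-6.8 64.1 10.5] F [-8.2  0.5 -6.5] t 8.05 grip 0.45
```

View pics/w12.png

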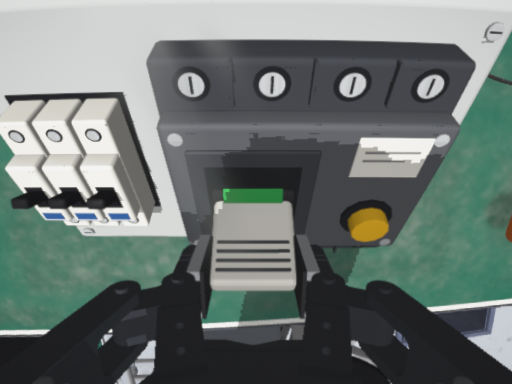

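Working: the lever is moving with the grip and forces are small. Continue the arc.

Emit:
apply_moves(moves=[[0.4,0,-0.25,0],[0.8,0,-0.4,0],[1.2,0,-0.53,0],[1.6,0,-0.63,0],[1.6,0,-0.63,0]])

```text
t: 8.6
position: [0.5016, -0.0939, 0.1385]
tool_rot: [[0.997, -0.075, -0.02], [-0.075, -0.997, 0.0], [-0.02, 0.001, -1.0]]
contact_force: [-12.9, 0.8, 2.2]
grip_width: 0.451
```

```bash
python3 -c "
from h import *
to(22,64,18)
w=arm.snapshot('wrist');cv2.imwrite(f'pics/w13.png',w['frame'])
"
```

```text
move cm [ 1.44  0.01 -0.19] twist -0.001 | cur loc [ 7.6 64.1 16.4] F [-12.9  -0.2   2.2] t 8.6 grip 0.45
```

View pics/w13.png

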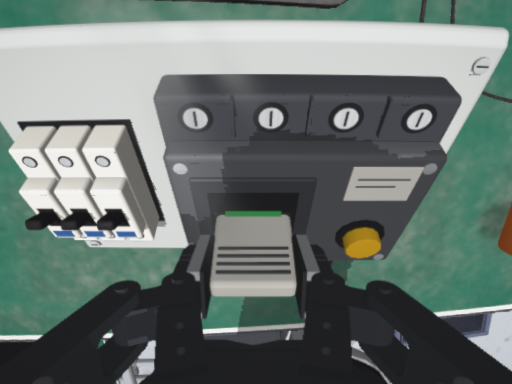

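Emit:
apply_moves(moves=[[0.5,0,-0.1,0],[1.0,0,-0.15,0],[1.4,0,-0.15,0],[1.6,0,-0.15,0],[1.6,0,-0.15,0]])

```text
t: 9.15
position: [0.5159, -0.095, 0.1402]
tool_rot: [[0.997, -0.075, -0.023], [-0.075, -0.997, 0.001], [-0.023, 0.001, -1.0]]
contact_force: [-12.3, 0.8, 6.1]
grip_width: 0.447
```

```bash
python3 -c "
from h import *
to(22,64,18)
w=arm.snapshot('wrist');cv2.imwrite(f'pics/w14.png',w['frame'])
"
```

```text
move cm [0.01 0.01 0.01] twist -0.0 | cur loc [21.9 64.1 18.1] F [-12.4  -0.1   6.1] t 9.15 grip 0.45
```

View pics/w14.png

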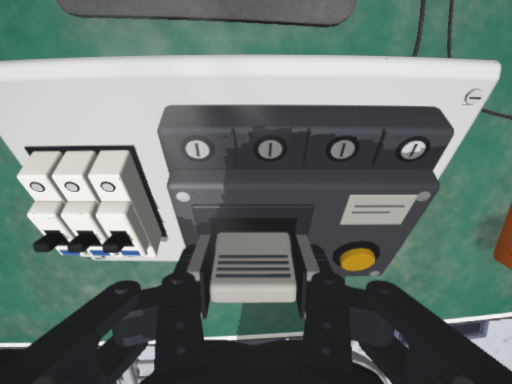

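Emit:
apply_moves(moves=[[0.3,0,0,0],[0.5,0,0,0],[0.7,0,0,0],[0.7,0,0,0]])

```text
t: 9.6
position: [0.5213, -0.0954, 0.1402]
tool_rot: [[0.997, -0.075, -0.027], [-0.075, -0.997, 0.001], [-0.027, 0.001, -1.0]]
contact_force: [-11.8, 0.9, 2.1]
grip_width: 0.447
```

```bash
python3 -c "
from h import *
to(22,64,18)
w=arm.snapshot('wrist');cv2.imwrite(f'pics/w15.png',w['frame'])
"
```

```text
move cm [-0.54  0.02  0.02] twist -0.0 | cur loc [27.4 64.2 18.1] F [-11.8   0.    2.1] t 9.6 grip 0.45
```

View pics/w15.png

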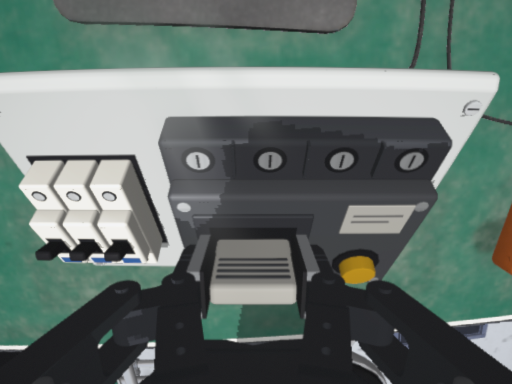

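Emit:
apply_moves(moves=[[0.2,0,0,0],[0.4,0,0,0],[0.5,0,0,0],[0.5,0,0,0]])

```text
t: 10.05
position: [0.5245, -0.0956, 0.14]
tool_rot: [[0.997, -0.075, -0.032], [-0.075, -0.997, 0.001], [-0.032, 0.001, -0.999]]
contact_force: [-12.2, 0.1, 1.7]
grip_width: 0.444
```

```bash
python3 -c "
from h import *
to(22,64,18)
w=arm.snapshot('wrist');cv2.imwrite(f'pics/w16.png',w['frame'])
"
```

```text
move cm [-0.86  0.01  0.01] twist -0.001 | cur loc [30.6 64.1 17.9] F [-12.2  -0.8   1.7] t 10.05 grip 0.44
```

View pics/w16.png

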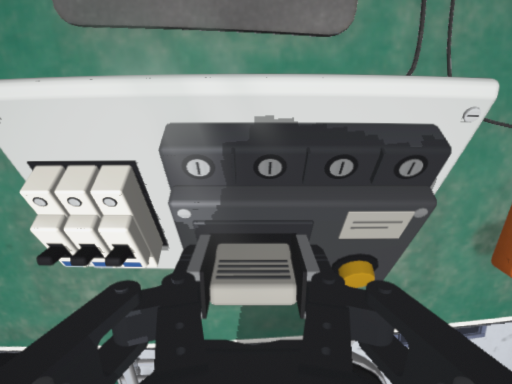

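```bash
python3 -c "
from h import *
s=arm.snapshot('scene');t=arm.snapshot('top')
cv2.imwrite('pics/s17.png',cv2.resize(s['frame'][130:240,200:330],None,fx=5,fy=5,interpolation=cv2.INTER_CUBIC))
cv2.imwrite('pics/t17.png',cv2.resize(t['frame'][130:240,200:330],None,fx=5,fy=5,interpolation=cv2.INTER_CUBIC))
q=arm.state();print(q['torque'],q['contact_force'],q['joint_positions'])
w=arm.snapshot('wrist')
for v in (283,302):
  for z in (.160,.166): print(v,z,(Rc.T@(plane(w,253,v,z)-B)*1000).round(1))
"
```

```text
[0.23077822 2.65530893 0.03365101] [-12.5825061    1.16060672   1.8761617 ] [-0.17799245  0.06335408 -0.0257573   1.51297961 -0.00437608  3.03926206]
283 0.16 [23.6 64.9 37.9]
283 0.166 [27.8 64.9 43.9]
302 0.16 [12.8 64.9 37.9]
302 0.166 [17.6 64.9 43.9]
```

View pics/s17.png

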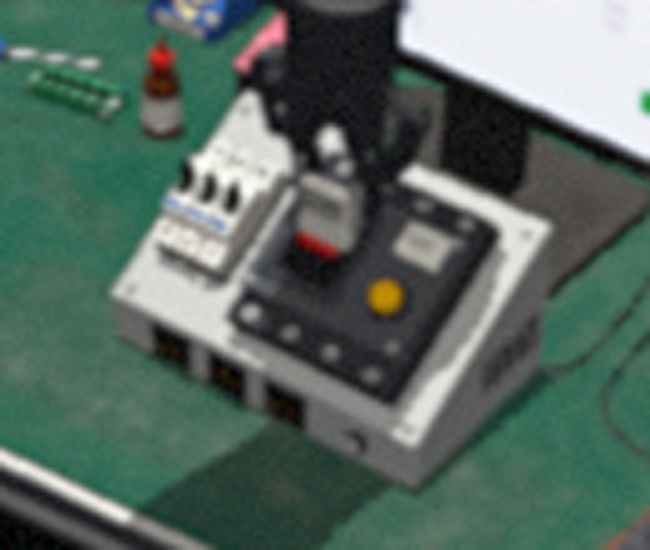

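View pics/t17.png

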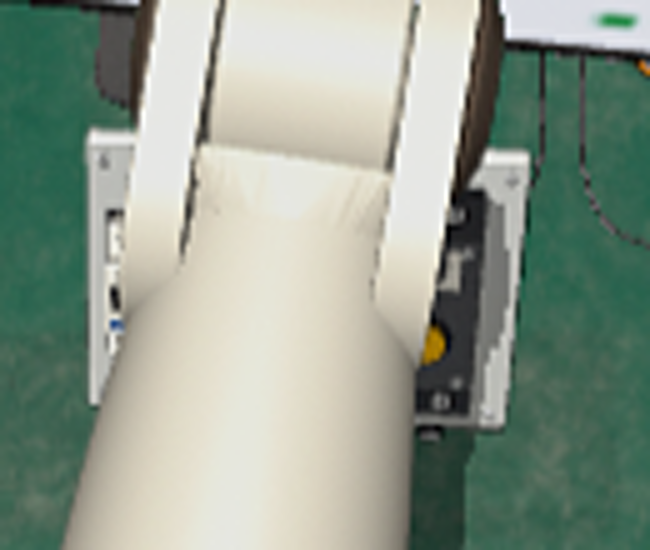

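Emit:
apply_moves(moves=[[0.3,0,0.05,0],[0.6,0,0.05,0],[0.7,0,0.05,0],[0.7,0,0.05,0]])

```text
t: 10.65
position: [0.5273, -0.0958, 0.1395]
tool_rot: [[0.996, -0.076, -0.041], [-0.076, -0.997, 0.002], [-0.041, 0.001, -0.999]]
contact_force: [-26.0, 1.7, 9.9]
grip_width: 0.447
```

```bash
python3 -c "
from h import *
to(22,64,18); print(arm.state()['joint_positions'].round(3))
w=arm.snapshot('wrist');cv2.imwrite(f'pics/w18.png',w['frame'])
"
```

```text
move cm [-1.14  0.01 -0.01] twist -0.001 | cur loc [33.4 64.1 17.4] F [-26.1  -0.2   9.9] t 10.65 grip 0.45
[-0.177  0.079 -0.01   1.522 -0.005  3.041]
```

View pics/w18.png

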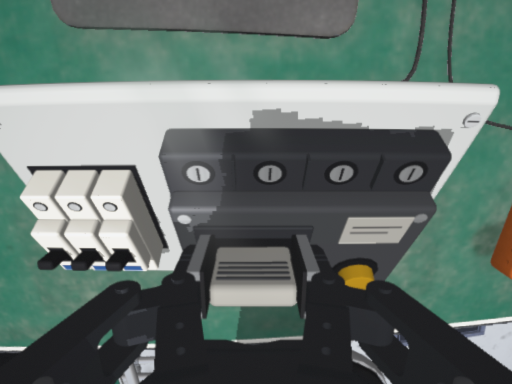

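Emit:
apply_moves(moves=[[0.3,0,0,0],[0.5,0,0,0],[0.5,0,0,0]])

```text
t: 11.0
position: [0.5273, -0.0958, 0.1394]
tool_rot: [[0.996, -0.076, -0.051], [-0.076, -0.997, 0.003], [-0.052, 0.001, -0.999]]
contact_force: [-30.1, 2.3, 10.5]
grip_width: 0.449
```

```bash
python3 -c "
from h import *
to(22,64,18); print(arm.state()['joint_positions'].round(3))
"
```

```text
move cm [-1.14  0.02 -0.01] twist -0.001 | cur loc [33.3 64.2 17.3] F [-30.2   0.   10.5] t 11.0 grip 0.45
[-1.760e-01  9.000e-02  1.000e-03  1.533e+00 -6.000e-03  3.041e+00]
```

Emit:
apply_moves(moves=[[-0.1,0,0,0],[-0.3,0,0,0],[-0.3,0,0,0]])

```text
t: 11.3
position: [0.5246, -0.0956, 0.1397]
tool_rot: [[0.996, -0.076, -0.051], [-0.076, -0.997, 0.003], [-0.051, 0.001, -0.999]]
contact_force: [-3.4, 1.3, -1.2]
grip_width: 0.449
```

```bash
python3 -c "
from h import *
to(22,64,18)
"
```

```text
move cm [-0.87  0.01  0.01] twist -0.001 | cur loc [30.7 64.1 17.6] F [-3.5  1.  -1.2] t 11.3 grip 0.45
```

Unloaded; open to the same straddle width and go straight up.

Emit:
apply_moves(moves=[[0,0,0,0],[0,0,0,0],[0,0,0,0]], claw=0.68)

```text
t: 11.6
position: [0.525, -0.0957, 0.1401]
tool_rot: [[0.996, -0.076, -0.05], [-0.076, -0.997, 0.003], [-0.05, 0.001, -0.999]]
contact_force: [0.1, 0.3, 0.4]
grip_width: 0.681
```

Emit:
apply_moves(moves=[[0,0,-2,0],[0,0,-4,0],[0,0,-6,0],[0,0,-8,0],[0,0,-8,0]])

```text
t: 12.1
position: [0.5302, -0.0961, 0.2229]
tool_rot: [[0.996, -0.076, -0.045], [-0.076, -0.997, 0.002], [-0.045, 0.002, -0.999]]
contact_force: [-0.2, -0.9, -0.3]
grip_width: 0.676
```

```bash
python3 -c "
from h import *
to(-60,-10,120)
w=arm.snapshot('wrist');cv2.imwrite(f'pics/w19.png',w['frame'])
"
```

```text
move cm [-9.7   7.43 -1.47] twist -0.001 | cur loc [ 36.3  64.1 100.8] F [-0.2 -0.9 -0.3] t 12.1 grip 0.68
```

View pics/w19.png

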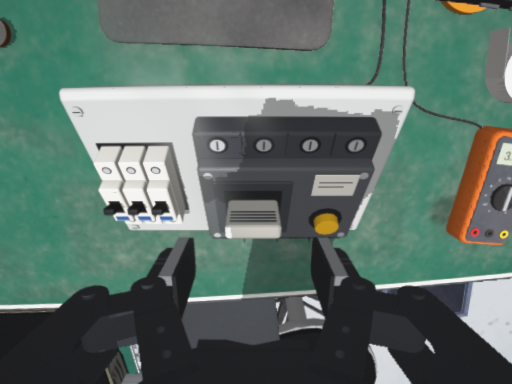

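Emit:
apply_moves(moves=[[-2,2,-2,0],[-5,5,-3,0],[-9,8,-4,0],[-12,11,-4,0],[-12,11,-4,0]])

```text
t: 12.65
position: [0.401, -0.1988, 0.2673]
tool_rot: [[0.996, -0.08, -0.047], [-0.08, -0.997, 0.001], [-0.047, 0.003, -0.999]]
contact_force: [0.4, 0.9, 0.6]
grip_width: 0.68
```

Emit:
apply_moves(moves=[[-3,3,0,0],[-5,6,0,0],[-5,6,0,0],[-5,6,0,0],[-5,6,0,0]])

```text
t: 13.15
position: [0.347, -0.2542, 0.2692]
tool_rot: [[0.996, -0.079, -0.047], [-0.079, -0.997, 0.002], [-0.047, 0.002, -0.999]]
contact_force: [-0.1, 1.1, -0.2]
grip_width: 0.681
```

```bash
python3 -c "
from h import *
to(-60,-10,120)
t=arm.snapshot('top');s=arm.snapshot('scene')
a=np.hstack([cv2.resize(q['frame'][130:240,205:315],None,fx=3.6,fy=3.6,interpolation=cv2.INTER_CUBIC) for q in (t,s)])
cv2.imwrite('pics/c20.png',a)
w=arm.snapshot('wrist');cv2.imwrite(f'pics/w20.png',w['frame'])
t0=cv2.imread('pics/top0.png'); print('meter diff',np.abs(t0[180:230,335:375].astype(int)-t['frame'][180:230,335:375]).mean())
print('lever/mini diff',np.abs(t0[160:215,215:285].astype(int)-t['frame'][160:215,215:285]).mean())
"
```

```text
move cm [ 7.53 -9.76  2.34] twist -0.004 | cur loc [-134.6 -107.3  147.1] F [-0.2  1.  -0.2] t 13.15 grip 0.68
meter diff 26.958
lever/mini diff 11.107619047619048
```

View pics/c20.png

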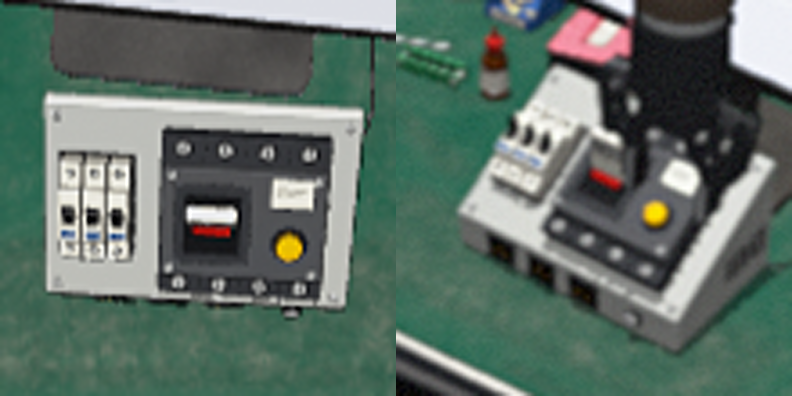

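View pics/w20.png

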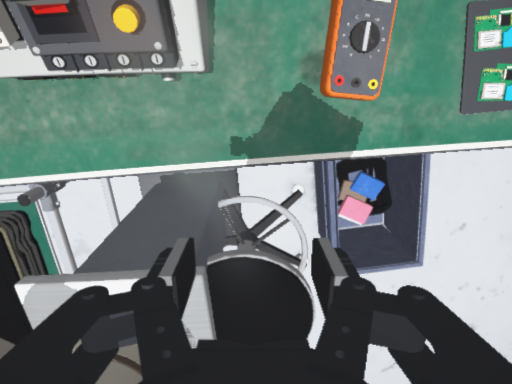

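```bash
python3 -c "
from h import *
t=arm.snapshot('top'); t0=cv2.imread('pics/top0.png')
for f in (t0,t['frame']):
  m=cv2.inRange(cv2.cvtColor(f,cv2.COLOR_BGR2HSV),(5,150,80),(16,255,255))[175:235,335:380]
  M=cv2.moments(m,True);print(M['m00'],M['m10']/M['m00'],M['m01']/M['m00'])
cv2.imwrite('pics/t21.png',t['frame'])
"
```

```text
264.0 16.924242424242426 31.579545454545453
154.0 16.051948051948052 21.2012987012987
```

View pics/t21.png

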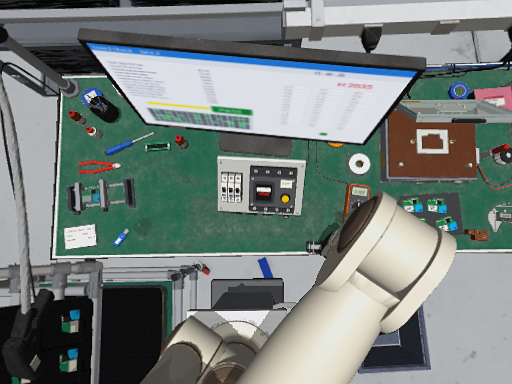

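The numbers disagree only because the arm hides half of the meter. Its visible top edge, at (358,185), is where it was before. Lever on, three toggles up; handing in.

```bash
python3 -c "
from bench import arm
print(arm.finish_job(), arm.state()['t'])"
```

```text
the job is handed in; nothing more can be done
the job is handed in; nothing more can be done
```

The trip test is done and handed in at about 13.3 s of the 32 s allowed. I pressed the yellow button and saw the lever drop with its flag turned green. I then lifted the lever to its upper stop and let go, and it stayed up by itself.

- **Failed first lift:** pushing the lever with the closed fingertips jammed against its end, with a reading of about 56 N back and 36 N up (about 66 N in all) at the wrist, below the 120 N limit. I backed off, gripped the lever by its sides and followed its arc. It met the stop at about 30 N.
- **Last checks:** with the arm clear and about 1.5 s after release, the lever was up with the red flag showing, as at the start. The three small toggles were still up, and the wrist force was about zero.
- **Check that disagreed:** comparing the meter before and after in the top view gave a mismatch, because the arm hid half of it. Its visible part was where it had been, the wrist view showed nothing disturbed, and the arm never came near it.

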